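Find the sound card guide with a feeler gauge

TASK

Take the feeler gauge out of its stand and feel the six gaps of the card-guide block with its blade: some are worn and let it slide freely, some are seized and stop it part way, and just one still grips it with a firm, even drag. Leave the gauge standing in that one, pushed down until its handle rests on the block. Never force the blade, and leave the other things on the bench where they are.

Things in the scene. Friction and masses are not known exactly. Their poses are not given: they have to be found in the camera images.
- gauge: feeler gauge, 80 g: black handle 30 x 16 x 60 mm (x, y, z), below it a steel blade 20 mm wide (x), 4 mm thick (y), 45 mm long, round-nosed. Origin: centre of the handle's underside (the shoulder, where the blade begins), z up the handle. A half turn about z looks the same. Starts upright in the stand, shoulder on the stand's top, x along the stand's x; grip the handle across its 16 mm
- blade_tip (a point): the blade's lower end, 45 mm under the gauge's origin
- stand: grey plastic gauge stand, fixed, 60 x 50 mm and 55 mm high, with one loose slot 26 mm (x) by 10 mm (y), 50 mm deep. Origin: centre of its underside
- rack: card-guide block, fixed: aluminium with black dividers, 46 mm (x) by 200 mm (y), 60 mm high, plus 4 mm high flanges to 82 x 200 mm. Origin: centre of its underside, z up. Its top has six gaps in a row along y, 30 mm apart, each 26 mm long (x), 7 mm wide (y), 52 mm deep, with rounded lips. They look alike: three are worn, one is sound, two are seized; which is which differs each time
- gap1 (a point): centre of the mouth of gap 1 (counted along the block's +y), level with the block's top; its +y wall, like that of every gap, holds a sprung round shoe (radius 12 mm, middle 25 mm below the top) that stands out 4.5 mm and yields sideways; a centred blade meets it with its tip about 18 mm down, and above that nothing should resist
- gap2 (a point): centre of the mouth of gap 2 (counted along the block's +y), level with the block's top; in the three worn gaps the blade slides past the shoe and home with less than 1.5 N of drag (a blade rubbing a plain wall drags too: that is not the shoe)
- gap3 (a point): centre of the mouth of gap 3 (counted along the block's +y), level with the block's top; in the one sound gap the blade takes about 4 to 15 N to start past the shoe and then drags with a steady 2 to 7 N, in and out, down to home; the shoe also pushes it with about 4.5 N towards the block's -y (less is felt once it leans on that wall)
- gap4 (a point): centre of the mouth of gap 4 (counted along the block's +y), level with the block's top; in the two seized gaps the shoe hardly yields: the blade stops at it, about 18 to 21 mm down, and 20 N does not push it past
- gap5 (a point): centre of the mouth of gap 5 (counted along the block's +y), level with the block's top; the gaps are told apart only by feel
- gap6 (a point): centre of the mouth of gap 6 (counted along the block's +y), level with the block's top; the gaps are told apart only by feel
- flux_jar: small closed jar, 34 mm across, 42 mm high (bystander); origin at its middle, underside
- tweezers: steel tweezers lying flat, 110 mm (bystander); origin at its middle, underside
- solder_reel: grey reel, 60 mm across, 41 mm high (bystander); origin at its middle, underside
- screwdriver: screwdriver lying flat, 170 mm (bystander); origin at its middle, underside
- multimeter: black multimeter lying flat, 170 x 85 x 36 mm (bystander); origin at its middle, underside
- circuit_board: green circuit board, 80 x 110 mm, 15 mm high with its parts (bystander); origin at its middle, underside
- parts_tray: white divided tray, 120 x 170 x 35 mm (bystander); origin at its middle, underside
Things that resemble listed ones, but are neither listed nor needed, are in the scene too. There is more than one size of the gauge; the job needs the larger.

How it is judged:
By the outcome, as a careful person would: the job done as asked, in the order asked, and still so for the second after the job is handed in, with the robot touching nothing.
It also fails if it takes over 72 s, if anything falls off the work surface, if the arm or the gripper's body presses on something with over 40 N, if the wrist force passes 120 N, or if a joint passes its speed limit or range.

ROBOT

A 7-joint arm with a two-finger parallel gripper is mounted at the origin on the work surface. World frame = base frame: x ahead of the robot, y to its left, z up, the work surface at z = 0. Lengths are in m, angles in rad, forces in N, time in s.
With the tool pointing down it reaches from about 0.4 to 0.85 m from the base axis. Payload 10.4 kg.
Tool frame: the origin (TCP) lies midway between the tips of the shut fingers; the grasp point (between the pads) lies 19 mm behind it; z points along the fingers, x is the direction in which the jaws open and shut, and the axes are right-handed (so a half turn about z gives the same grasp; the last joint's range is limited). The gripper opens to 85 mm and grips with 20 to 120 N. Pads are 22 mm wide; open, the fingers measure 114 mm over their backs; the gripper's body (76 mm by 85 mm) begins 54 mm behind the grasp point. The pads swing forward as they close: fully open they stand 13 mm farther back than shut.
Start: joints at [-1.227, 0.332, -0.065, 1.46, 0.022, 1.35, -0.088], TCP at [0.224, 0.583, 0.199] pointing down, gripper open.
Joint ranges: [-2.6, 2.6], [-0.5, 2.12], [-1.47, 1.34], [0.16, 2.42], [-1.27, 4.41], [0.06, 2.06], [-2.6, 2.6]. Speed limits (rad/s): [2.22, 2.22, 2.79, 2.79, 3.14, 3.14, 3.14].

INTERFACE

Orientations are given as a unit quaternion [x, y, z, w].
In Python, from workcell import manip, cams gives the robot as it stands.
- The arm moves only by the tool move_arm, never from a script. Its argument "moves" is a list of rows, each a list of 7 numbers: the turn, a rotation vector about the tool's x, y, z in degrees, then the shift along the tool's x, y, z in m, then the finger opening in m, from 0 to 0.0854. A call has 1 to 10 rows; each row is the pose to reach, as a shift and turn from the pose commanded when the call began, along the tool's axes at that moment; what a row does not reach only later rows make up. A row lasts 1/10 s, in which the tool goes at most 50 mm and 8.59 degrees, less where a joint would pass 70% of its speed; a pose out of reach is approached as far as the arm can. A call with a gripper value outside its range is refused whole. The fingers move at their own pace and stop on an object; "grip_force" is the grip in N (left out, the last holds). Time passes only in rows, so rows that repeat a pose let the fingers close. It gives the time, the measured TCP pose, the force and the opening at its end, in the units of the state.
- manip.get_obs(): the state, without advancing time (a new reading comes with each control period).
- cams.camera(name): name is "scene" or "top"; returns the picture (480x640x3 uint8, red, green, blue); there is no depth.
- cams.camera_params(name): a dict with "fx", "fy", "cx", "cy" (pixels), "xyz" and "rotation" of the camera in the world. Camera axes: x right, y up, looking along -z (the intrinsics and any distortion apply to the point x, -y, -z); pixel columns grow to the right and rows downward; lengths in m; the calibration is good to about 2 mm. A picture is of the moment at which its call begins. camera_params takes no time and is no camera call.
- manip.hand_in(): hands the job in, once; it reports no verdict.
The state is a dict: "clock": time; "joint_pos": joint angles; "joint_velocities": joint speeds; "tau": joint torques, N m; "position": TCP position; "ee_rot": TCP orientation; "ft_force": force on the tool from outside, world axes, zero at the start; "torque": the same for the moment, N m; "grip_width": opening from 0.0 (shut) to 1.0 (fully open).
Only numpy, scipy, OpenCV 4.12 (cv2) and the standard library are available. Lean on these libraries where they do the work, as an engineer would, in place of code of your own. Each camera call takes 0.05 s, during which the arm holds its last target. There are 200 camera calls.

## Working session

There is one attempt and no reset: what is moved stays moved. The work goes in short steps, Python scripts to look and compute and a tool call to move; the robot and the scene stay as the last step left them, time stands still between calls to the robot, and variables do not carry over. Pictures are saved under pics/ and viewed, about 8 in all and at most 12, crops included, and the job is handed in when it is done.

Besides the shell and the picture viewer there is one more tool, called after "Call:" as name([rows], argument=value, ...), one row to a line, values as JSON. move_arm: Moves the arm, as the interface text tells. Its arguments: {"type":"object","properties":{"moves":{"type":"array","items":{"type":"array","items":{"type":"number"}}},"grip_force":{"type":"number"}},"required":["moves"]}

```bash
mkdir -p pics; ls; python3 - <<'E'
from workcell import manip,cams
import cv2
o=manip.get_obs();print(o)
for n in("scene","top"):
    p=cams.camera_params(n);print(n,p)
    cv2.imwrite(f"pics/{n}0.png",cams.camera(n)[:,:,::-1])
E
```

```text
pics
{'clock': 0.0, 'joint_pos': array([-1.22661846,  0.33289194, -0.06470618,  1.46096097,  0.0216044 ,
        1.34987307, -0.08851413]), 'joint_velocities': array([ 0.00128865, -0.00053085, -0.00120513, -0.0006364 , -0.00126434,
        0.00097503,  0.00144301]), 'tau': array([-2.95172595e-04, -6.25454450e+01,  4.88828856e-02, -3.91618967e+01,
        1.61162083e-02,  9.80790763e-03, -1.75216138e-05]), 'position': array([0.22398411, 0.58303306, 0.19789406]), 'ee_rot': array([ 8.24195255e-01,  5.66305276e-01, -5.72426999e-04,  4.34730207e-04]), 'ft_force': array([-0.31959002, -0.05636252,  0.48149785]), 'torque': array([-0.02043445,  0.02237804,  0.04578077]), 'grip_width': 0.9972040669258413}
scene {'fx': 514.9589416996529, 'fy': 514.9589416996529, 'cx': 312.74867174275806, 'cy': 240.03466858236698, 'xyz': array([ 1.24818418, -0.04836026,  0.94048692]), 'rotation': array([0.21464096, 0.20871756, 0.66788984, 0.68138785])}
top {'fx': 509.6304731717182, 'fy': 509.6304731717182, 'cx': 318.9491395622904, 'cy': 236.8613325363012, 'xyz': array([ 0.42945614, -0.05516682,  1.41642242]), 'rotation': array([-0.05785882,  0.04942458,  0.71374377, -0.69626101])}
```

View pics/top0.png

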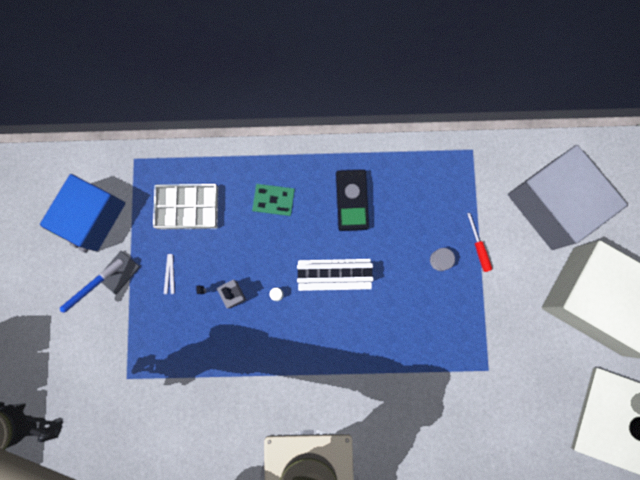

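View pics/scene0.png

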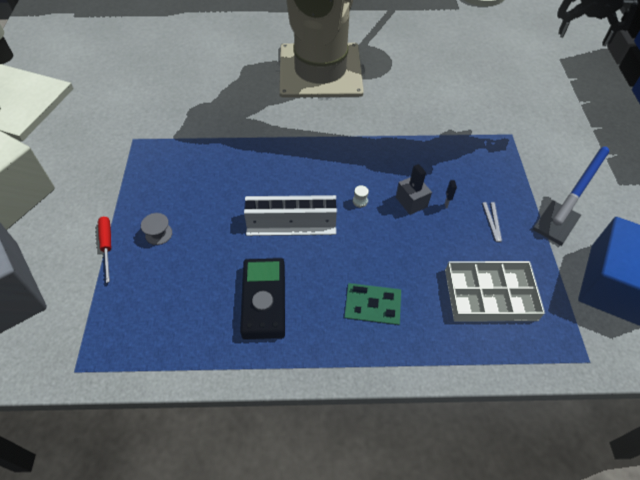

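Top view: rack at about (335,275), stand with large gauge at (230,293), small decoy gauge at (200,290), flux jar at (276,294). I'll zoom in on both views.

```bash
cat > h.py <<'E'
import numpy as np,cv2
from scipy.spatial.transform import Rotation as R
from workcell import manip,cams
P={n:cams.camera_params(n) for n in("scene","top")}
def proj(n,X):
    p=P[n];c=R.from_quat(p["rotation"]).inv().apply(np.atleast_2d(X)-p["xyz"])
    return np.c_[p["cx"]+p["fx"]*c[:,0]/-c[:,2],p["cy"]-p["fy"]*c[:,1]/-c[:,2]]
def ray(n,uv,z):
    p=P[n];uv=np.atleast_2d(uv)
    d=R.from_quat(p["rotation"]).apply(np.c_[(uv[:,0]-p["cx"])/p["fx"],-(uv[:,1]-p["cy"])/p["fy"],-np.ones(len(uv))])
    return p["xyz"]+d*((z-p["xyz"][2])/d[:,2])[:,None]
E
python3 - <<'E'
from h import *
print(ray("top",[(335,274),(230,293),(200,290)],0.06).round(3), ray("scene",[(291,203),(414,190)],0.06).round(3))
t=cv2.imread("pics/top0.png");s=cv2.imread("pics/scene0.png")
def crop(im,u,v,w,h,k):return cv2.resize(im[v:v+h,u:u+w],None,fx=k,fy=k,interpolation=cv2.INTER_CUBIC)
a=crop(t,290,252,90,42,8); b=crop(s,240,190,100,37,8)[:, :720]; 
b=crop(s,240,190,100,37,7.2)
cv2.imwrite("pics/rack.png",np.vstack([a,b]))
a=crop(t,185,270,60,42,9); b=crop(s,385,160,60,60,6.3)
b=cv2.copyMakeBorder(b,0,0,0,540-b.shape[1],0);a=a
cv2.imwrite("pics/stand.png",np.vstack([a,b])[:, :] if 0 else np.hstack([cv2.resize(a,(400,280)),cv2.resize(b[:,:378],(280,280))]))
E
```

```text
[[ 0.536 -0.082  0.06 ]
 [ 0.493  0.198  0.06 ]
 [ 0.503  0.278  0.06 ]] [[ 0.536 -0.079  0.06 ]
 [ 0.504  0.195  0.06 ]]
```

View pics/rack.png

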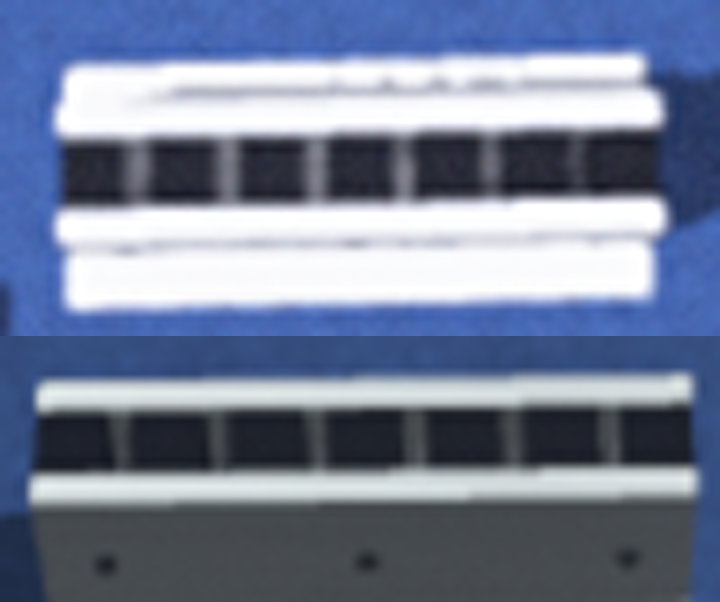

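View pics/stand.png

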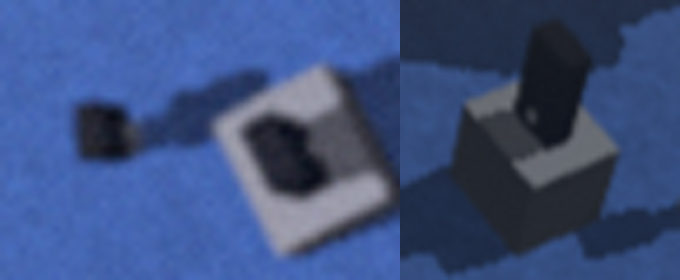

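```bash
python3 - <<'E'
from h import *
from scipy.ndimage import map_coordinates
from scipy.optimize import least_squares
g={n:cv2.cvtColor(cv2.imread(f"pics/{n}0.png"),cv2.COLOR_BGR2HSV)[:,:,1].astype(float) for n in("top","scene")} # saturation
gray={n:cv2.imread(f"pics/{n}0.png",0).astype(float) for n in g}
red={n:cv2.imread(f"pics/{n}0.png")[:,:,2].astype(float) for n in g}
def W(q,l,z):
    c,s=np.cos(q[2]),np.sin(q[2]);l=np.atleast_2d(l)
    return np.c_[q[0]+c*l[:,0]-s*l[:,1],q[1]+s*l[:,0]+c*l[:,1],np.full(len(l),z)]
def samp(im,n,X):
    p=proj(n,X);return map_coordinates(im,[p[:,1],p[:,0]],order=1)
def cross(v,t):
    m=(v.max()+v.min())/2;i=np.argmax(np.abs(np.convolve(np.diff(v),np.ones(4),'same')))
    k=np.where((v[:-1]-m)*(v[1:]-m)<=0)[0];k=k[np.argmin(abs(k-i))]
    return t[k]+(m-v[k])/(v[k+1]-v[k])*(t[k+1]-t[k])
for n in g:
    q=np.array([.536,-.08,0.0])
    for it in range(3):
        t=np.linspace(-.012,.012,49);Y={};X={}
        for sx in(-.018,.018):
            for e in(-.1,.1):
                Y[sx,e]=cross(samp(red[n],n,W(q,np.c_[np.full(49,sx),e+t],.06)),t)
        # x edges: outer edges, inner edges of strips
        for y0 in(-.09,-.06,-.03,0,.03,.06,.09):
            for e in(-.023,-.013,.013,.023):
                tt=np.linspace(-.005,.005,41)
                X[y0,e]=cross(samp(red[n],n,W(q,np.c_[e+tt,np.full(41,y0)],.06)),tt)
        xe={e:np.array([X[k] for k in X if k[1]==e]) for e in(-.023,-.013,.013,.023)}
        yy=np.array([-.09,-.06,-.03,0,.03,.06,.09])
        sl=np.median([np.polyfit(yy,v,1)[0] for v in xe.values()])
        q=q+[np.mean(list(map(np.median,xe.values()))),np.mean(list(Y.values())),-sl]
    print(n,q.round(4),{k:round(v*1e3,1) for k,v in Y.items()},{k:(v*1e3).round(1) for k,v in xe.items()})
    # gap strips
    for k in range(6):
        t=np.linspace(-.008,.008,65);v=np.mean([samp(gray[n],n,W(q,np.c_[np.full(65,a),-.075+.03*k+t],.06)) for a in(-.005,0,.005)],0)
        w=np.clip(v-np.percentile(v,40),0,None);print(k+1,round((w*t).sum()/w.sum()*1e3,2),v.min().round(),v.max().round())
# stand corners (scene / top)
k=400/540*9
for n,pts,f in(("top",[(322,65),(396,190),(283,252),(213,127)],lambda a:(185+a[0]/k,270+a[1]/k)),("scene",[(462,104),(536,188),(619,153),(545,80)],lambda a:(385+(a[0]-400)/(280/60),160+a[1]/(280/60)))):
    X=ray(n,[f(a) for a in pts],.055);print(n,X.round(4).tolist(),X.mean(0).round(4))
    for i in range(4):
        d=X[(i+1)%4]-X[i];print(round(np.hypot(*d[:2])*1e3,1),round(np.degrees(np.arctan2(d[1],d[0])),1))
E
```

```text
top [ 0.5394 -0.0805 -0.0029] {(-0.018, -0.1): np.float64(-1.0), (-0.018, 0.1): np.float64(2.0), (0.018, -0.1): np.float64(-1.3), (0.018, 0.1): np.float64(1.5)} {-0.023: array([-2.2,  2.1, -3. , -2.4, -1.8,  2.6,  2.9]), -0.013: array([2.3, 2.7, 2.7, 2.5, 2.5, 2.9, 2.9]), 0.013: array([-0.5,  0. ,  0.2, -0.1, -0. ,  0.5,  0.5]), 0.023: array([ 2. ,  2. ,  1.5,  2.1,  2.5,  1.6, -4.7])}
1 3.0 38.0 67.0
2 1.53 40.0 96.0
3 0.4 40.0 117.0
4 -0.39 43.0 125.0
5 -1.14 43.0 119.0
6 -1.04 41.0 109.0
scene [ 0.5378 -0.0813 -0.0056] {(-0.018, -0.1): np.float64(-0.8), (-0.018, 0.1): np.float64(0.6), (0.018, -0.1): np.float64(-0.6), (0.018, 0.1): np.float64(0.7)} {-0.023: array([-1. , -0.6, -0.5, -0.7, -0.3, -0.9, -0.5]), -0.013: array([0.2, 0.6, 0.5, 0.7, 1. , 0.5, 0.9]), 0.013: array([-0.5, -0.3, -0.4, -0.1, -0.6, -1.1, -0.8]), 0.023: array([0.5, 0.8, 0.7, 0.7, 1.1, 0.6, 0.1])}
1 1.33 29.0 66.0
2 0.88 31.0 71.0
3 0.81 32.0 72.0
4 0.7 33.0 75.0
5 0.15 33.0 74.0
6 -0.13 31.0 76.0
top [[0.5279, 0.1904, 0.055], [0.4774, 0.1607, 0.055], [0.454, 0.2058, 0.055], [0.5042, 0.2341, 0.055]] [0.4909 0.1978 0.055 ]
58.6 -149.6
50.8 117.5
57.6 29.3
49.7 -61.5
scene [[0.4757, 0.1642, 0.055], [0.529, 0.1932, 0.055], [0.5082, 0.236, 0.055], [0.461, 0.2068, 0.055]] [0.4935 0.2    0.055 ]
60.7 28.6
47.5 116.0
55.5 -148.2
45.1 -70.9
```

```bash
cat >> h.py <<'E'
def plan(xyz,head):
    "row (deg, m) taking the tool from here to xyz, pointing down, tool x at heading head (deg)"
    o=manip.get_obs();r=R.from_quat(o["ee_rot"]);a=np.radians(head);c,s=np.cos(a),np.sin(a)
    t=R.from_matrix(np.array([[c,s,0],[s,-c,0],[0,0,-1.]]))
    print("t %.2f pos %s x-head %.2f F %s grip %.3f"%(o["clock"],o["position"].round(4),np.degrees(np.arctan2(*r.as_matrix()[1::-1,0])),o["ft_force"].round(2),o["grip_width"]))
    print((r.inv()*t).as_rotvec(degrees=True).round(2),r.inv().apply(np.array(xyz)-o["position"]).round(4))
E
python3 -c "
from h import *
plan((.492,.199,.15),119)"
```

```text
t 0.10 pos [0.224  0.5831 0.198 ] x-head 68.99 F [-1.23 -0.89  0.22] grip 0.999
[-3.000e-02  7.000e-02 -5.001e+01] [-0.2624  0.3879  0.0484]
```

Call:
move_arm([
  [0,0,-8,-0.025,0.037,0.004,0.05],
  [0,0,-16,-0.055,0.08,0.01,0.05],
  [0,0,-24,-0.082,0.12,0.015,0.05],
  [0,0,-32,-0.11,0.16,0.02,0.05],
  [0,0,-40,-0.137,0.2,0.025,0.05],
  [0,0,-48,-0.165,0.24,0.03,0.05],
  [0,0,-50,-0.19,0.28,0.035,0.05],
  [0,0,-50,-0.22,0.32,0.04,0.05],
  [0,0,-50,-0.245,0.36,0.045,0.05],
  [0,0,-50,-0.262,0.388,0.048,0.05],
])

```text
clock: 1.1
position: [0.4937, 0.1961, 0.1503]
ee_rot: [0.509, 0.861, -0.0, 0.0]
ft_force: [1.4, 0.4, -0.1]
grip_width: 0.578
```

Call:
move_arm([
  [0,0,0,0,0,0,0.05],
  [0,0,0,0,0,0,0.05],
  [0,0,0,0,0,0,0.05],
])

```text
clock: 1.4
position: [0.4916, 0.201, 0.1506]
ee_rot: [0.507, 0.862, 0.0, -0.0]
ft_force: [0.1, -0.3, 0.8]
grip_width: 0.585
```

```bash
python3 - <<'E'
from h import *
plan((.492,.199,.066),119)
a=cams.camera("scene")[:,:,::-1];b=cams.camera("top")[:,:,::-1]
f=lambda im,u,v:cv2.resize(im[v:v+70,u:u+70],(400,400),interpolation=cv2.INTER_CUBIC)
cv2.imwrite("pics/pre.png",np.hstack([f(a,380,140),f(b,195,258)]))
E
```

```text
t 1.40 pos [0.4916 0.201  0.1506] x-head 119.08 F [ 0.14 -0.35  0.83] grip 0.585
[-0.02 -0.03  0.08] [-0.002  -0.0006  0.0846]
```

View pics/pre.png

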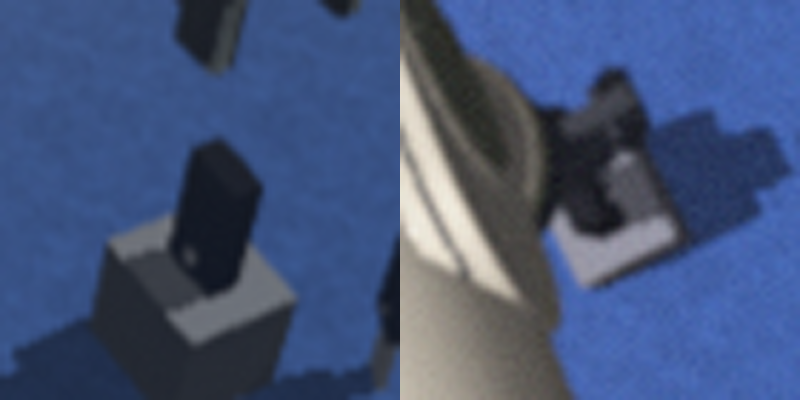

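Call:
move_arm([
  [0,0,0,-0.001,0,0.03,0.05],
  [0,0,0,-0.001,0,0.06,0.05],
  [0,0,0,-0.001,0,0.082,0.05],
  [0,0,0,-0.001,0,0.084,0.04],
  [0,0,0,-0.001,0,0.084,0.03],
  [0,0,0,-0.001,0,0.084,0.022],
], grip_force=60)

```text
clock: 2.1
position: [0.4935, 0.1996, 0.0682]
ee_rot: [0.507, 0.862, 0.001, 0.0]
ft_force: [0.9, -1.0, 1.5]
grip_width: 0.26
```

Call:
move_arm([
  [0,0,0,0,0,0,0.018],
  [0,0,0,0,0,0,0.014],
  [0,0,0,0,0,0,0.01],
  [0,0,0,0,0,0,0.008],
  [0,0,0,0,0,0,0.008],
])

```text
clock: 2.6
position: [0.4936, 0.1995, 0.0682]
ee_rot: [0.508, 0.862, 0.001, 0.0]
ft_force: [-2.1, 0.0, 6.5]
grip_width: 0.171
```

Call:
move_arm([
  [0,0,0,0,0,-0.02,0.008],
  [0,0,0,0,0,-0.04,0.008],
  [0,0,0,0,0,-0.06,0.008],
  [0,0,0,0,0,-0.075,0.008],
  [0,0,0,0,0,-0.075,0.008],
  [0,0,0,0,0,-0.075,0.008],
])

```text
clock: 3.2
position: [0.4928, 0.1988, 0.1415]
ee_rot: [0.508, 0.862, 0.0, 0.0]
ft_force: [0.2, 0.1, -1.3]
grip_width: 0.166
```

```bash
python3 - <<'E'
from h import *
plan((.5385,-.006,.143),89.7)
E
```

```text
t 3.20 pos [0.4928 0.1988 0.1415] x-head 118.98 F [ 0.22  0.11 -1.33] grip 0.166
[ 1.000e-02 -1.000e-02  2.928e+01] [-0.2013 -0.0593 -0.0016]
```

Call:
move_arm([
  [0,0,8,-0.04,-0.012,0,0.008],
  [0,0,16,-0.08,-0.024,0,0.008],
  [0,0,24,-0.12,-0.036,0,0.008],
  [0,0,29.3,-0.16,-0.048,0,0.008],
  [0,0,29.3,-0.19,-0.056,0,0.008],
  [0,0,29.3,-0.201,-0.059,0,0.008],
  [0,0,29.3,-0.201,-0.059,0,0.008],
  [0,0,29.3,-0.201,-0.059,0,0.008],
])

```text
clock: 4.0
position: [0.5381, -0.0041, 0.141]
ee_rot: [0.709, 0.706, -0.0, -0.001]
ft_force: [-1.1, 1.0, -1.0]
grip_width: 0.168
```

```bash
python3 - <<'E'
from h import *
plan((.5385,-.006,.143),89.7)
a=cams.camera("scene")[:,:,::-1];b=cams.camera("top")[:,:,::-1]
cv2.imwrite("pics/full1.png",a)
f=lambda im,u,v,k:cv2.resize(im[v:v+75,u:u+100],None,fx=k,fy=k,interpolation=cv2.INTER_CUBIC)
cv2.imwrite("pics/gap6.png",f(a,270,150,8))
p=manip.get_obs()["position"]
for d in(.0,-.0132,-.0582):print(d,((proj("scene",p+[0,0,d])-[270,150]+.5)*8-.5).round(1))
E
```

```text
t 4.00 pos [ 0.5381 -0.0041  0.141 ] x-head 89.76 F [-1.07  0.96 -0.96] grip 0.168
[-0.07 -0.03  0.06] [-0.0019  0.0004 -0.002 ]
0.0 [[454.9 232.5]]
-0.0132 [[453.7 266.4]]
-0.0582 [[449.7 377.1]]
```

View pics/gap6.png

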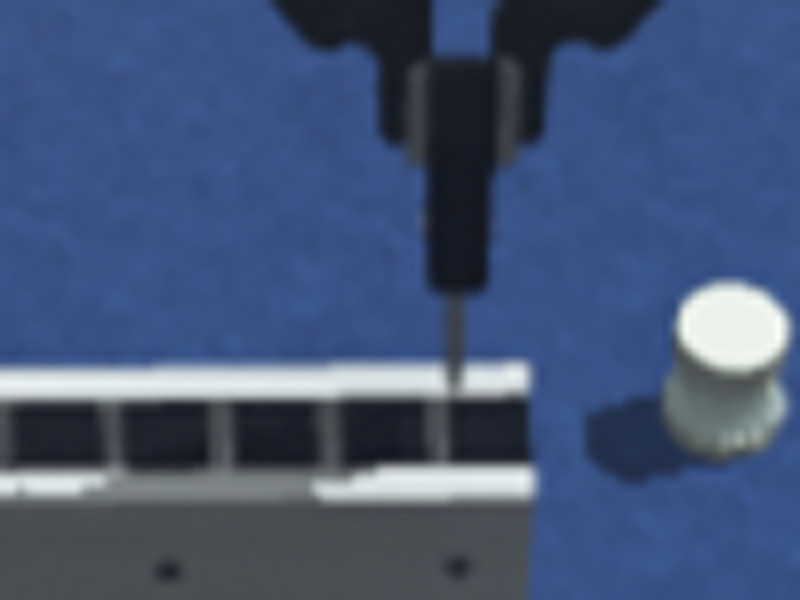

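```bash
python3 - <<'E'
from h import *
p=manip.get_obs()["position"];s=p+[0,0,-.0132]
f=lambda X:((proj("scene",X)-[270,150]+.5)*8-.5).round(0).tolist()
print("handle bottom front/back",f(s+[[.015,.008,0],[.015,-.008,0],[-.015,0,0]]))
print("handle top front/back",f(s+[[.015,.008,.06],[-.015,.008,.06]]))
print("tip",f(s+[0,0,-.045]),"fingertip front/back",f(p+[[.011,.008,0],[-.011,.008,0]]))
print("rack top corner far right, near right",f(np.array([[.5155,.019,.06],[.5615,.019,.06],[.5385,-.006,.06]])))
print(P["scene"]["xyz"]-p)
E
```

```text
handle bottom front/back [[487.0, 310.0], [425.0, 311.0], [452.0, 223.0]]
handle top front/back [[494.0, 151.0], [489.0, 62.0]]
tip [[450.0, 377.0]] fingertip front/back [[488.0, 264.0], [484.0, 200.0]]
rack top corner far right, near right [[526.0, 366.0], [534.0, 497.0], [439.0, 432.0]]
[ 0.7098951  -0.04474124  0.7992016 ]
```

```bash
python3 - <<'E'
from h import *
for z in(.1506,.16,.17,.18,.19):
  print(z,((proj("scene",[[.5037,.179,z],[.5037+.0096,.179+.0053,z],[.4795,.223,z]])-[380,140])*400/70).round(0).tolist())
E
```

```text
0.1506 [[190.0, 126.0], [208.0, 145.0], [300.0, 76.0]]
0.16 [[194.0, 108.0], [212.0, 127.0], [305.0, 58.0]]
0.17 [[199.0, 88.0], [217.0, 107.0], [310.0, 38.0]]
0.18 [[203.0, 68.0], [222.0, 88.0], [315.0, 18.0]]
0.19 [[208.0, 48.0], [227.0, 68.0], [321.0, -2.0]]
```

Call:
move_arm([
  [0,0,0,-0.003,0,0.01,0.008],
  [0,0,0,-0.003,0,0.018,0.008],
  [0,0,0,-0.003,0,0.018,0.008],
  [0,0,0,-0.003,0,0.018,0.008],
])

```text
clock: 4.5
position: [0.5383, -0.0084, 0.1233]
ee_rot: [0.709, 0.705, -0.0, -0.0]
ft_force: [0.4, -0.3, -1.1]
grip_width: 0.169
```

```bash
python3 - <<'E'
from h import *
plan((.5385,-.0073,.143),89.7)
a=cams.camera("scene")[:,:,::-1];b=cams.camera("top")[:,:,::-1]
f=lambda im,u,v,w,h,k:cv2.resize(im[v:v+h,u:u+w],None,fx=k,fy=k,interpolation=cv2.INTER_CUBIC)
A=f(a,290,165,60,50,13);B=f(b,290,250,100,60,8)
cv2.imwrite("pics/gap6b.png",A);cv2.imwrite("pics/gap6t.png",B)
p=manip.get_obs()["position"]
print(((proj("scene",[p-[0,0,.0132],p-[0,0,.0582],[.5385,-.006,.06]])-[290,165]+.5)*13-.5).round(1).tolist())
E
```

```text
t 4.50 pos [ 0.5383 -0.0084  0.1233] x-head 89.69 F [ 0.36 -0.27 -1.08] grip 0.169
[-0.04  0.   -0.01] [ 0.0011  0.0001 -0.0197]
[[445.2, 312.0], [439.9, 487.1], [453.8, 506.9]]
```

View pics/gap6b.png

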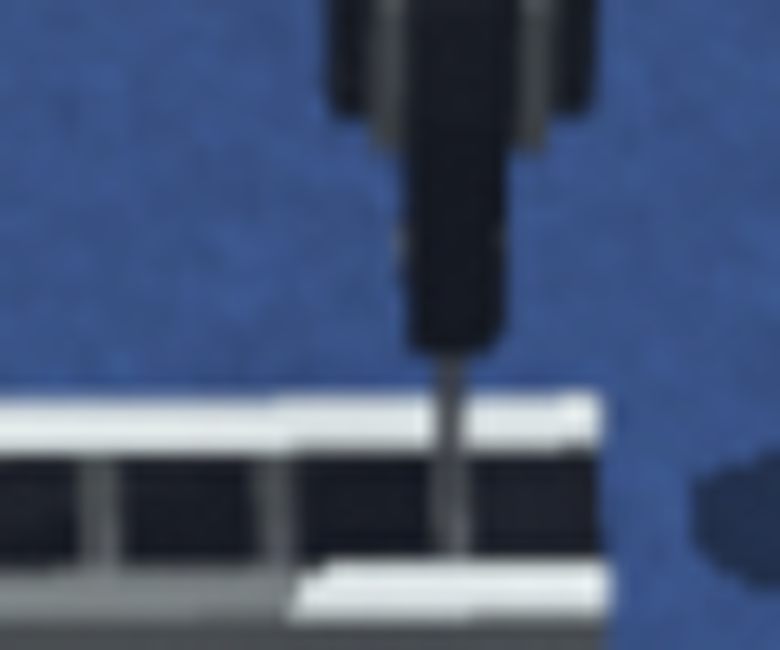

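Call:
move_arm([
  [0,0,0,0.001,0,0,0.008],
  [0,0,0,0.001,0,0.003,0.008],
  [0,0,0,0.001,0,0.006,0.008],
  [0,0,0,0.001,0,0.008,0.008],
  [0,0,0,0.001,0,0.01,0.008],
  [0,0,0,0.001,0,0.01,0.008],
])

```text
clock: 5.2
position: [0.5387, -0.0076, 0.1135]
ee_rot: [0.709, 0.705, 0.0, 0.0]
ft_force: [0.9, -0.3, -1.7]
grip_width: 0.168
```

Call:
move_arm([
  [0,0,0,0,0,0.002,0.008],
  [0,0,0,0,0,0.004,0.008],
  [0,0,0,0,0,0.006,0.008],
  [0,0,0,0,0,0.008,0.008],
  [0,0,0,0,0,0.008,0.008],
])

```text
clock: 5.7
position: [0.5386, -0.0076, 0.1054]
ee_rot: [0.709, 0.705, -0.0, -0.0]
ft_force: [2.4, -0.1, -3.0]
grip_width: 0.167
```

Call:
move_arm([
  [0,0,0,0,0,0.002,0.008],
  [0,0,0,0,0,0.004,0.008],
  [0,0,0,0,0,0.006,0.008],
  [0,0,0,0,0,0.006,0.008],
])

```text
clock: 6.1
position: [0.5386, -0.0076, 0.0994]
ee_rot: [0.709, 0.705, -0.0, -0.0]
ft_force: [1.0, 0.6, -1.7]
grip_width: 0.169
```

Call:
move_arm([
  [0,0,0,0,0,0.001,0.008],
  [0,0,0,0,0,0.001,0.008],
])

```text
clock: 6.3
position: [0.5387, -0.0076, 0.0987]
ee_rot: [0.709, 0.705, 0.0, 0.0]
ft_force: [1.4, 0.3, -0.5]
grip_width: 0.169
```

Call:
move_arm([
  [0,0,0,0,0,0.001,0.008],
  [0,0,0,0,0,0.001,0.008],
])

```text
clock: 6.5
position: [0.5387, -0.0076, 0.0977]
ee_rot: [0.709, 0.705, 0.0, 0.0]
ft_force: [2.7, -0.5, -0.2]
grip_width: 0.174
```

Call:
move_arm([
  [0,0,0,0,0,0.001,0.008],
  [0,0,0,0,0,0.001,0.008],
])

```text
clock: 6.7
position: [0.5386, -0.0076, 0.0966]
ee_rot: [0.709, 0.705, 0.0, 0.0]
ft_force: [1.5, -0.8, -0.2]
grip_width: 0.171
```

Call:
move_arm([
  [0,0,0,0,0,0.001,0.008],
  [0,0,0,0,0,0.001,0.008],
])

```text
clock: 6.9
position: [0.5386, -0.0076, 0.0955]
ee_rot: [0.709, 0.705, -0.0, -0.0]
ft_force: [2.2, -0.8, -0.7]
grip_width: 0.167
```

Call:
move_arm([
  [0,0,0,0,0,0.001,0.008],
  [0,0,0,0,0,0.001,0.008],
])

```text
clock: 7.1
position: [0.5386, -0.0075, 0.0946]
ee_rot: [0.709, 0.705, -0.0, -0.0]
ft_force: [1.9, -0.4, -1.4]
grip_width: 0.169
```

Call:
move_arm([
  [0,0,0,0,0,0.0015,0.008],
  [0,0,0,0,0,0.003,0.008],
  [0,0,0,0,0,0.0045,0.008],
])

```text
clock: 7.4
position: [0.5387, -0.0075, 0.0901]
ee_rot: [0.709, 0.705, 0.0, 0.0]
ft_force: [2.3, -0.9, 1.3]
grip_width: 0.169
```

Call:
move_arm([
  [0,0,0,0,0,0.0015,0.008],
  [0,0,0,0,0,0.003,0.008],
  [0,0,0,0,0,0.0045,0.008],
])

```text
clock: 7.7
position: [0.5387, -0.0075, 0.0856]
ee_rot: [0.709, 0.705, 0.0, 0.0]
ft_force: [2.4, -0.1, 0.9]
grip_width: 0.17
```

Call:
move_arm([
  [0,0,0,0,0,-0.0015,0.008],
  [0,0,0,0,0,-0.003,0.008],
  [0,0,0,0,0,-0.0045,0.008],
])

```text
clock: 8.0
position: [0.5385, -0.0076, 0.0902]
ee_rot: [0.709, 0.705, -0.0, -0.0]
ft_force: [2.8, -0.8, -2.6]
grip_width: 0.17
```

Call:
move_arm([
  [0,0,0,0,0,-0.01,0.008],
  [0,0,0,0,0,-0.02,0.008],
  [0,0,0,0,0,-0.03,0.008],
  [0,0,0,0,0,-0.038,0.008],
  [0,0,0,-0.01,0,-0.038,0.008],
  [0,0,0,-0.02,0,-0.038,0.008],
  [0,0,0,-0.03,0,-0.038,0.008],
  [0,0,0,-0.03,0,-0.038,0.008],
  [0,0,0,-0.03,0,-0.038,0.008],
])

```text
clock: 8.9
position: [0.5382, -0.038, 0.1279]
ee_rot: [0.709, 0.705, -0.0, -0.0]
ft_force: [0.4, 0.9, -1.4]
grip_width: 0.167
```

Call:
move_arm([
  [0,0,0,0.0005,0.001,0.004,0.008],
  [0,0,0,0.0005,0.001,0.008,0.008],
  [0,0,0,0.0005,0.001,0.012,0.008],
  [0,0,0,0.0005,0.001,0.015,0.008],
  [0,0,0,0.0005,0.001,0.018,0.008],
  [0,0,0,0.0005,0.001,0.021,0.008],
  [0,0,0,0.0005,0.001,0.024,0.008],
  [0,0,0,0.0005,0.001,0.024,0.008],
])

```text
clock: 9.7
position: [0.5392, -0.0371, 0.1037]
ee_rot: [0.709, 0.705, -0.0, -0.0]
ft_force: [0.4, 0.3, -0.8]
grip_width: 0.166
```

Call:
move_arm([
  [0,0,0,0,0,0.001,0.008],
  [0,0,0,0,0,0.002,0.008],
])

```text
clock: 9.9
position: [0.5396, -0.0371, 0.1023]
ee_rot: [0.709, 0.705, 0.0, 0.0]
ft_force: [-0.5, 0.1, -0.7]
grip_width: 0.168
```

Call:
move_arm([
  [0,0,0,0,0,0.001,0.008],
  [0,0,0,0,0,0.002,0.008],
])

```text
clock: 10.1
position: [0.5395, -0.0371, 0.1002]
ee_rot: [0.709, 0.705, 0.0, 0.0]
ft_force: [1.0, -0.9, 0.6]
grip_width: 0.17
```

Depth ≈18 mm. Continue with 1 mm steps.

Call:
move_arm([
  [0,0,0,0,0,0.0005,0.008],
  [0,0,0,0,0,0.001,0.008],
])

```text
clock: 10.3
position: [0.5397, -0.0374, 0.0994]
ee_rot: [0.709, 0.705, 0.0, 0.0]
ft_force: [0.7, -1.7, 3.2]
grip_width: 0.17
```

Call:
move_arm([
  [0,0,0,0,0,0.0005,0.008],
  [0,0,0,0,0,0.001,0.008],
])

```text
clock: 10.5
position: [0.5398, -0.0375, 0.0985]
ee_rot: [0.709, 0.705, 0.0, 0.0]
ft_force: [0.5, -1.9, 3.7]
grip_width: 0.172
```

Call:
move_arm([
  [0,0,0,0,0,0.0005,0.008],
  [0,0,0,0,0,0.001,0.008],
])

```text
clock: 10.7
position: [0.5398, -0.0377, 0.0975]
ee_rot: [0.709, 0.705, 0.0, 0.0]
ft_force: [0.4, -4.6, 5.3]
grip_width: 0.165
```

Call:
move_arm([
  [0,0,0,0,0,0.0005,0.008],
  [0,0,0,0,0,0.001,0.008],
])

```text
clock: 10.9
position: [0.5399, -0.0379, 0.0966]
ee_rot: [0.709, 0.705, 0.0, 0.001]
ft_force: [-1.7, -4.5, 8.9]
grip_width: 0.171
```

Call:
move_arm([
  [0,0,0,0,0,0.0005,0.008],
  [0,0,0,0,0,0.001,0.008],
])

```text
clock: 11.1
position: [0.5403, -0.0378, 0.0963]
ee_rot: [0.709, 0.705, 0.0, 0.001]
ft_force: [-1.3, -4.9, 14.6]
grip_width: 0.168
```

Call:
move_arm([
  [0,0,0,0,0,0.0003,0.008],
  [0,0,0,0,0,0.0003,0.008],
])

```text
clock: 11.3
position: [0.5404, -0.0379, 0.0962]
ee_rot: [0.709, 0.705, 0.001, 0.001]
ft_force: [-1.7, -4.5, 13.3]
grip_width: 0.171
```

Call:
move_arm([
  [0,0,0,0,-0.0005,-0.01,0.008],
  [0,0,0,0,-0.0005,-0.02,0.008],
  [0,0,0,0,-0.0005,-0.032,0.008],
  [0,0,0,-0.01,-0.0005,-0.032,0.008],
  [0,0,0,-0.02,-0.0005,-0.032,0.008],
  [0,0,0,-0.03,-0.0005,-0.032,0.008],
  [0,0,0,-0.03,-0.0005,-0.032,0.008],
  [0,0,0,-0.03,-0.0005,-0.032,0.008],
])

```text
clock: 12.1
position: [0.5385, -0.0675, 0.1265]
ee_rot: [0.709, 0.705, -0.0, -0.0]
ft_force: [0.3, 0.0, -0.6]
grip_width: 0.169
```

Call:
move_arm([
  [0,0,0,0,0.0005,0.004,0.008],
  [0,0,0,0,0.0005,0.008,0.008],
  [0,0,0,0,0.0005,0.012,0.008],
  [0,0,0,0,0.0005,0.015,0.008],
  [0,0,0,0,0.0005,0.018,0.008],
  [0,0,0,0,0.0005,0.021,0.008],
  [0,0,0,0,0.0005,0.024,0.008],
  [0,0,0,0,0.0005,0.024,0.008],
])

```text
clock: 12.9
position: [0.5391, -0.067, 0.1024]
ee_rot: [0.709, 0.705, -0.0, -0.0]
ft_force: [-0.2, 0.4, -0.3]
grip_width: 0.165
```

Call:
move_arm([
  [0,0,0,0,0,0.001,0.008],
  [0,0,0,0,0,0.002,0.008],
  [0,0,0,0,0,0.003,0.008],
])

```text
clock: 13.2
position: [0.5394, -0.0671, 0.0999]
ee_rot: [0.709, 0.705, 0.0, 0.0]
ft_force: [1.4, -0.5, -1.0]
grip_width: 0.169
```

Call:
move_arm([
  [0,0,0,0,0,0.0005,0.008],
  [0,0,0,0,0,0.001,0.008],
])

```text
clock: 13.4
position: [0.5393, -0.0671, 0.0989]
ee_rot: [0.709, 0.705, 0.0, 0.0]
ft_force: [0.3, 0.1, -0.6]
grip_width: 0.166
```

Call:
move_arm([
  [0,0,0,0,0,0.0005,0.008],
  [0,0,0,0,0,0.001,0.008],
])

```text
clock: 13.6
position: [0.5393, -0.067, 0.0979]
ee_rot: [0.709, 0.705, 0.0, -0.0]
ft_force: [0.4, 0.1, -0.5]
grip_width: 0.168
```

Call:
move_arm([
  [0,0,0,0,0,0.001,0.008],
  [0,0,0,0,0,0.002,0.008],
])

```text
clock: 13.8
position: [0.5393, -0.0671, 0.0958]
ee_rot: [0.709, 0.705, 0.0, -0.0]
ft_force: [-0.8, -0.6, -0.9]
grip_width: 0.167
```

Call:
move_arm([
  [0,0,0,0,0,0.001,0.008],
  [0,0,0,0,0,0.002,0.008],
  [0,0,0,0,0,0.003,0.008],
])

```text
clock: 14.1
position: [0.5393, -0.0671, 0.0928]
ee_rot: [0.709, 0.705, -0.0, -0.0]
ft_force: [0.7, -0.0, -0.9]
grip_width: 0.168
```

Call:
move_arm([
  [0,0,0,0,0,0.0015,0.008],
  [0,0,0,0,0,0.003,0.008],
  [0,0,0,0,0,0.0045,0.008],
  [0,0,0,0,0,0.006,0.008],
])

```text
clock: 14.5
position: [0.5393, -0.067, 0.0867]
ee_rot: [0.709, 0.705, -0.0, -0.0]
ft_force: [-0.4, 0.3, -0.2]
grip_width: 0.172
```

Call:
move_arm([
  [0,0,0,0,0,-0.0015,0.008],
  [0,0,0,0,0,-0.003,0.008],
  [0,0,0,0,0,-0.0045,0.008],
])

```text
clock: 14.8
position: [0.5394, -0.0671, 0.0916]
ee_rot: [0.709, 0.705, 0.0, 0.0]
ft_force: [-0.0, -0.3, -1.6]
grip_width: 0.166
```

Gap 4 worn. Gap 3 next.

Call:
move_arm([
  [0,0,0,0,0,-0.012,0.008],
  [0,0,0,0,0,-0.024,0.008],
  [0,0,0,0,0,-0.035,0.008],
  [0,0,0,-0.01,0,-0.035,0.008],
  [0,0,0,-0.02,0,-0.035,0.008],
  [0,0,0,-0.03,0,-0.035,0.008],
  [0,0,0,-0.03,0,-0.035,0.008],
  [0,0,0,-0.03,0,-0.035,0.008],
])

```text
clock: 15.6
position: [0.5388, -0.0975, 0.1259]
ee_rot: [0.709, 0.705, -0.0, -0.0]
ft_force: [-0.7, -0.1, -0.9]
grip_width: 0.168
```

Call:
move_arm([
  [0,0,0,0,0,0.004,0.008],
  [0,0,0,0,0,0.008,0.008],
  [0,0,0,0,0,0.012,0.008],
  [0,0,0,0,0,0.015,0.008],
  [0,0,0,0,0,0.018,0.008],
  [0,0,0,0,0,0.021,0.008],
  [0,0,0,0,0,0.024,0.008],
  [0,0,0,0,0,0.024,0.008],
])

```text
clock: 16.4
position: [0.5389, -0.097, 0.1019]
ee_rot: [0.709, 0.705, -0.0, -0.0]
ft_force: [-0.0, -0.1, -0.8]
grip_width: 0.168
```

Call:
move_arm([
  [0,0,0,0,0,0.001,0.008],
  [0,0,0,0,0,0.002,0.008],
  [0,0,0,0,0,0.003,0.008],
])

```text
clock: 16.7
position: [0.5393, -0.0973, 0.0996]
ee_rot: [0.709, 0.705, 0.0, 0.0]
ft_force: [-0.2, -1.2, 2.0]
grip_width: 0.17
```

Call:
move_arm([
  [0,0,0,0,0,0.0005,0.008],
  [0,0,0,0,0,0.001,0.008],
])

```text
clock: 16.9
position: [0.5394, -0.0976, 0.0988]
ee_rot: [0.709, 0.705, 0.0, 0.0]
ft_force: [-0.5, -3.0, 3.2]
grip_width: 0.165
```

Call:
move_arm([
  [0,0,0,0,0,0.0005,0.008],
  [0,0,0,0,0,0.001,0.008],
])

```text
clock: 17.1
position: [0.5395, -0.0977, 0.0978]
ee_rot: [0.709, 0.705, 0.0, 0.001]
ft_force: [-0.4, -4.1, 4.2]
grip_width: 0.17
```

Resistance here too, like gap 5. Continue gently.

Call:
move_arm([
  [0,0,0,0,0,0.0005,0.008],
  [0,0,0,0,0,0.001,0.008],
])

```text
clock: 17.3
position: [0.5395, -0.0979, 0.0968]
ee_rot: [0.709, 0.705, 0.0, 0.001]
ft_force: [0.6, -4.3, 6.4]
grip_width: 0.17
```

Call:
move_arm([
  [0,0,0,0,0,0.0005,0.008],
  [0,0,0,0,0,0.001,0.008],
])

```text
clock: 17.5
position: [0.54, -0.0979, 0.0965]
ee_rot: [0.709, 0.705, 0.0, 0.001]
ft_force: [-1.3, -4.9, 13.3]
grip_width: 0.167
```

Call:
move_arm([
  [0,0,0,0,0,-0.01,0.008],
  [0,0,0,0,0,-0.02,0.008],
  [0,0,0,0,0,-0.032,0.008],
  [0,0,0,-0.01,0,-0.032,0.008],
  [0,0,0,-0.02,0,-0.032,0.008],
  [0,0,0,-0.03,0,-0.032,0.008],
  [0,0,0,-0.03,0,-0.032,0.008],
  [0,0,0,-0.03,0,-0.032,0.008],
])

```text
clock: 18.3
position: [0.5386, -0.1274, 0.1269]
ee_rot: [0.709, 0.705, -0.0, -0.0]
ft_force: [0.5, 0.6, -1.2]
grip_width: 0.171
```

Call:
move_arm([
  [0,0,0,0,0,0.004,0.008],
  [0,0,0,0,0,0.008,0.008],
  [0,0,0,0,0,0.012,0.008],
  [0,0,0,0,0,0.015,0.008],
  [0,0,0,0,0,0.018,0.008],
  [0,0,0,0,0,0.021,0.008],
  [0,0,0,0,0,0.024,0.008],
  [0,0,0,0,0,0.024,0.008],
])

```text
clock: 19.1
position: [0.5388, -0.127, 0.1029]
ee_rot: [0.709, 0.705, -0.0, -0.0]
ft_force: [0.0, 0.1, -0.7]
grip_width: 0.168
```

Call:
move_arm([
  [0,0,0,0,0,0.001,0.008],
  [0,0,0,0,0,0.002,0.008],
  [0,0,0,0,0,0.003,0.008],
])

```text
clock: 19.4
position: [0.539, -0.1271, 0.1004]
ee_rot: [0.709, 0.705, 0.0, 0.0]
ft_force: [-0.1, -0.6, -0.0]
grip_width: 0.168
```

Call:
move_arm([
  [0,0,0,0,0,0.0005,0.008],
  [0,0,0,0,0,0.001,0.008],
])

```text
clock: 19.6
position: [0.5391, -0.1274, 0.0996]
ee_rot: [0.709, 0.705, 0.0, 0.0]
ft_force: [-0.6, -0.7, 1.8]
grip_width: 0.168
```

Call:
move_arm([
  [0,0,0,0,0,0.0005,0.008],
  [0,0,0,0,0,0.001,0.008],
])

```text
clock: 19.8
position: [0.5392, -0.1276, 0.0987]
ee_rot: [0.709, 0.705, 0.0, 0.0]
ft_force: [-0.1, -2.6, 3.2]
grip_width: 0.167
```

Call:
move_arm([
  [0,0,0,0,0,0.0005,0.008],
  [0,0,0,0,0,0.001,0.008],
])

```text
clock: 20.0
position: [0.5393, -0.1277, 0.0977]
ee_rot: [0.709, 0.705, 0.0, 0.001]
ft_force: [0.1, -4.5, 4.5]
grip_width: 0.17
```

Call:
move_arm([
  [0,0,0,0,0,0.0005,0.008],
  [0,0,0,0,0,0.001,0.008],
])

```text
clock: 20.2
position: [0.5391, -0.1275, 0.0965]
ee_rot: [0.709, 0.705, 0.0, 0.0]
ft_force: [0.1, -3.5, 3.5]
grip_width: 0.172
```

Call:
move_arm([
  [0,0,0,0,0,0.0005,0.008],
  [0,0,0,0,0,0.001,0.008],
])

```text
clock: 20.4
position: [0.539, -0.1272, 0.0953]
ee_rot: [0.709, 0.705, -0.0, 0.0]
ft_force: [-0.1, -3.6, 3.4]
grip_width: 0.167
```

Gap 2 lets the blade start, then drags steadily. I'll confirm this over a few mm in and out, then feel gap 1 as well.

Call:
move_arm([
  [0,0,0,0,0,0.0015,0.008],
  [0,0,0,0,0,0.003,0.008],
  [0,0,0,0,0,0.0045,0.008],
])

```text
clock: 20.7
position: [0.5388, -0.1271, 0.0905]
ee_rot: [0.709, 0.705, -0.0, -0.0]
ft_force: [0.5, -3.8, 2.3]
grip_width: 0.165
```

Call:
move_arm([
  [0,0,0,0,0,-0.0015,0.008],
  [0,0,0,0,0,-0.003,0.008],
])

```text
clock: 20.9
position: [0.5386, -0.1269, 0.0934]
ee_rot: [0.709, 0.705, -0.0, -0.0]
ft_force: [0.9, -4.9, -2.3]
grip_width: 0.166
```

Call:
move_arm([
  [0,0,0,0,0,-0.01,0.008],
  [0,0,0,0,0,-0.02,0.008],
  [0,0,0,0,0,-0.033,0.008],
  [0,0,0,-0.01,0,-0.033,0.008],
  [0,0,0,-0.02,0,-0.033,0.008],
  [0,0,0,-0.03,0,-0.033,0.008],
  [0,0,0,-0.03,0,-0.033,0.008],
  [0,0,0,-0.03,0,-0.033,0.008],
])

```text
clock: 21.7
position: [0.5384, -0.1574, 0.1264]
ee_rot: [0.709, 0.705, -0.0, -0.0]
ft_force: [-0.0, -0.2, -1.4]
grip_width: 0.167
```

Call:
move_arm([
  [0,0,0,0,0,0.004,0.008],
  [0,0,0,0,0,0.008,0.008],
  [0,0,0,0,0,0.012,0.008],
  [0,0,0,0,0,0.015,0.008],
  [0,0,0,0,0,0.018,0.008],
  [0,0,0,0,0,0.021,0.008],
  [0,0,0,0,0,0.021,0.008],
])

```text
clock: 22.4
position: [0.5387, -0.1569, 0.1054]
ee_rot: [0.709, 0.705, -0.0, -0.0]
ft_force: [0.2, 0.6, -0.1]
grip_width: 0.17
```

Call:
move_arm([
  [0,0,0,0,0,0.002,0.008],
  [0,0,0,0,0,0.004,0.008],
  [0,0,0,0,0,0.005,0.008],
])

```text
clock: 22.7
position: [0.5387, -0.157, 0.1007]
ee_rot: [0.709, 0.705, 0.0, -0.0]
ft_force: [0.0, 0.7, -0.8]
grip_width: 0.172
```

Call:
move_arm([
  [0,0,0,0,0,0.001,0.008],
  [0,0,0,0,0,0.002,0.008],
])

```text
clock: 22.9
position: [0.5389, -0.1572, 0.0989]
ee_rot: [0.709, 0.705, 0.0, 0.0]
ft_force: [0.1, 0.4, -0.6]
grip_width: 0.169
```

Call:
move_arm([
  [0,0,0,0,0,0.0005,0.008],
  [0,0,0,0,0,0.001,0.008],
])

```text
clock: 23.1
position: [0.5388, -0.1571, 0.0979]
ee_rot: [0.709, 0.705, 0.0, 0.0]
ft_force: [0.9, -0.5, 0.2]
grip_width: 0.169
```

Call:
move_arm([
  [0,0,0,0,0,0.0005,0.008],
  [0,0,0,0,0,0.001,0.008],
])

```text
clock: 23.3
position: [0.5388, -0.1571, 0.0968]
ee_rot: [0.709, 0.705, 0.0, -0.0]
ft_force: [-0.3, -0.0, -0.9]
grip_width: 0.168
```

Call:
move_arm([
  [0,0,0,0,0,0.0015,0.008],
  [0,0,0,0,0,0.003,0.008],
  [0,0,0,0,0,0.005,0.008],
])

```text
clock: 23.6
position: [0.5388, -0.1571, 0.0917]
ee_rot: [0.709, 0.705, 0.0, -0.0]
ft_force: [0.8, -0.0, -0.5]
grip_width: 0.171
```

Call:
move_arm([
  [0,0,0,0,0,-0.01,0.008],
  [0,0,0,0,0,-0.02,0.008],
  [0,0,0,0,0,-0.034,0.008],
  [0,0,0,0.01,0,-0.034,0.008],
  [0,0,0,0.02,0,-0.034,0.008],
  [0,0,0,0.0297,0,-0.034,0.008],
  [0,0,0,0.0297,0,-0.034,0.008],
  [0,0,0,0.0297,0,-0.034,0.008],
])

```text
clock: 24.4
position: [0.5388, -0.1269, 0.1256]
ee_rot: [0.709, 0.705, -0.0, -0.0]
ft_force: [0.1, -0.3, -0.7]
grip_width: 0.17
```

Call:
move_arm([
  [0,0,0,0,0,0.004,0.008],
  [0,0,0,0,0,0.008,0.008],
  [0,0,0,0,0,0.012,0.008],
  [0,0,0,0,0,0.015,0.008],
  [0,0,0,0,0,0.018,0.008],
  [0,0,0,0,0,0.021,0.008],
  [0,0,0,0,0,0.024,0.008],
  [0,0,0,0,0,0.026,0.008],
])

```text
clock: 25.2
position: [0.5389, -0.1274, 0.0996]
ee_rot: [0.709, 0.705, -0.0, -0.0]
ft_force: [-0.1, -1.5, 0.7]
grip_width: 0.171
```

Call:
move_arm([
  [0,0,0,0,0,0.0005,0.008],
  [0,0,0,0,0,0.001,0.008],
  [0,0,0,0,0,0.0015,0.008],
  [0,0,0,0,0,0.002,0.008],
  [0,0,0,0,0,0.0025,0.008],
  [0,0,0,0,0,0.003,0.008],
])

```text
clock: 25.8
position: [0.5392, -0.128, 0.0972]
ee_rot: [0.709, 0.705, 0.0, 0.001]
ft_force: [0.1, -2.5, 3.5]
grip_width: 0.164
```

Call:
move_arm([
  [0,0,0,0,0,0.001,0.008],
  [0,0,0,0,0,0.002,0.008],
  [0,0,0,0,0,0.003,0.008],
  [0,0,0,0,0,0.0045,0.008],
  [0,0,0,0,0,0.006,0.008],
])

```text
clock: 26.3
position: [0.5388, -0.1274, 0.0906]
ee_rot: [0.709, 0.705, -0.0, -0.0]
ft_force: [0.3, -3.3, 1.4]
grip_width: 0.167
```

Call:
move_arm([
  [0,0,0,0,0,0.0015,0.008],
  [0,0,0,0,0,0.003,0.008],
  [0,0,0,0,0,0.0045,0.008],
  [0,0,0,0,0,0.006,0.008],
])

```text
clock: 26.7
position: [0.5389, -0.1273, 0.0847]
ee_rot: [0.709, 0.705, -0.0, -0.0]
ft_force: [-0.3, -4.8, 1.9]
grip_width: 0.167
```

Call:
move_arm([
  [0,0,0,0,0,0.0015,0.008],
  [0,0,0,0,0,0.003,0.008],
  [0,0,0,0,0,0.0045,0.008],
  [0,0,0,0,0,0.006,0.008],
])

```text
clock: 27.1
position: [0.5389, -0.1273, 0.0787]
ee_rot: [0.709, 0.705, 0.0, -0.0]
ft_force: [0.6, -3.2, 1.8]
grip_width: 0.17
```

Steady ~3 N drag. The last millimetres go slowly.

Call:
move_arm([
  [0,0,0,0,0,0.001,0.008],
  [0,0,0,0,0,0.002,0.008],
  [0,0,0,0,0,0.003,0.008],
  [0,0,0,0,0,0.004,0.008],
])

```text
clock: 27.5
position: [0.539, -0.1273, 0.0748]
ee_rot: [0.709, 0.705, 0.0, -0.0]
ft_force: [-0.5, -4.0, 0.4]
grip_width: 0.166
```

Call:
move_arm([
  [0,0,0,0,0,0.0005,0.008],
  [0,0,0,0,0,0.001,0.008],
])

```text
clock: 27.7
position: [0.539, -0.1273, 0.0739]
ee_rot: [0.709, 0.705, 0.0, -0.0]
ft_force: [0.9, -5.2, 1.5]
grip_width: 0.171
```

Call:
move_arm([
  [0,0,0,0,0,0.0005,0.008],
  [0,0,0,0,0,0.001,0.008],
])

```text
clock: 27.9
position: [0.5391, -0.1274, 0.0731]
ee_rot: [0.709, 0.705, 0.0, 0.0]
ft_force: [-2.3, -3.1, 7.8]
grip_width: 0.164
```

Call:
move_arm([
  [0,0,0,0,0,0.0004,0.008],
  [0,0,0,0,0,0.0004,0.008],
])

```text
clock: 28.1
position: [0.5391, -0.1274, 0.0732]
ee_rot: [0.709, 0.705, 0.0, 0.0]
ft_force: [-2.9, -2.9, 8.4]
grip_width: 0.167
```

```bash
python3 - <<'E'
from h import *
plan((.5385,-.1273,.1),89.7)
a=cams.camera("scene")[:,:,::-1]
cv2.imwrite("pics/seat.png",cv2.resize(a[150:225,235:335],None,fx=8,fy=8,interpolation=cv2.INTER_CUBIC))
E
```

```text
t 28.10 pos [ 0.5391 -0.1274  0.0732] x-head 89.68 F [-2.89 -2.91  8.43] grip 0.167
[ 0.03 -0.02 -0.02] [ 0.0001 -0.0006 -0.0268]
```

View pics/seat.png

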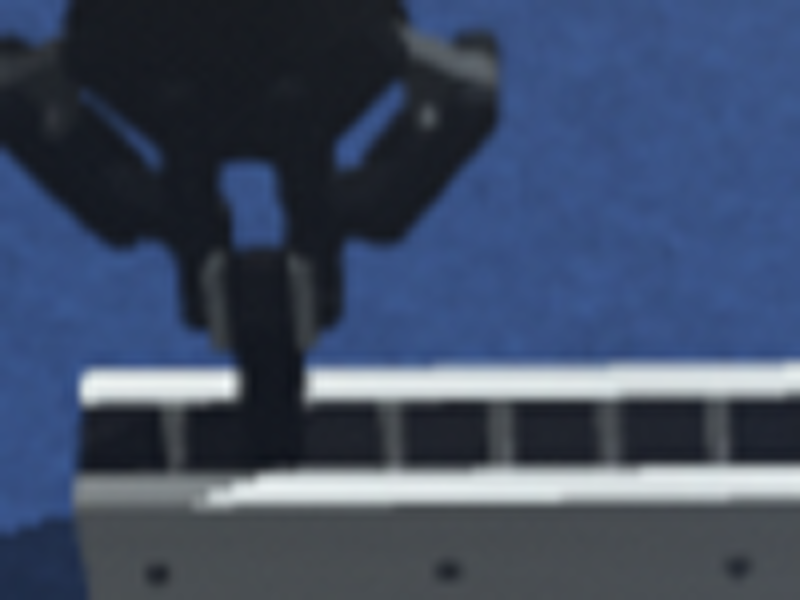

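Blade is in gap 2 (gap 1 visible at col 175, gap 3 at 390) and seated. Releasing and retreating.

Call:
move_arm([
  [0,0,0,0,0,0,0.02],
  [0,0,0,0,0,0,0.028],
  [0,0,0,0,0,0,0.038],
  [0,0,0,0,0,0,0.04],
  [0,0,0,0,0,0,0.04],
])

```text
clock: 28.65
position: [0.5389, -0.1271, 0.0724]
ee_rot: [0.709, 0.705, 0.0, -0.0]
ft_force: [0.2, 0.2, 0.4]
grip_width: 0.467
```

Call:
move_arm([
  [0,0,0,0,0,-0.02,0.04],
  [0,0,0,0,0,-0.05,0.04],
  [0,0,0,0,0,-0.09,0.04],
  [0,0,0,0,0,-0.13,0.04],
  [0,0,0,0,-0.05,-0.15,0.04],
  [0,0,0,0,-0.1,-0.15,0.04],
  [0,0,0,0,-0.1,-0.15,0.04],
  [0,0,0,0,-0.1,-0.15,0.04],
])

```text
clock: 29.45
position: [0.4385, -0.1266, 0.2231]
ee_rot: [0.709, 0.705, 0.001, 0.0]
ft_force: [0.6, 0.1, 0.3]
grip_width: 0.47
```

```bash
python3 - <<'E'
from h import *
plan((.5385,-.1273,.1),89.7)
a=cams.camera("scene")[:,:,::-1];cv2.imwrite("pics/end_full.png",a)
cv2.imwrite("pics/end.png",np.vstack([cv2.resize(a[165:225,235:335],(640,384),interpolation=cv2.INTER_CUBIC),cv2.resize(a[100:400,80:620],(640,216),interpolation=cv2.INTER_AREA)[:216]]))
s=np.array([.5385,-.127,.06]);f=lambda X:((proj("scene",X)-[235,165])*6.4).round(0).tolist()
print("exp bottom front, top front, top back",f(s+[[.015,0,0],[.015,0,.06],[-.015,0,.06]]))
E
```

```text
t 29.45 pos [ 0.4385 -0.1266  0.2231] x-head 89.68 F [0.63 0.11 0.32] grip 0.470
[ 0.12 -0.08 -0.02] [-0.0003  0.0997  0.1233]
exp bottom front, top front, top back [[218.0, 286.0], [205.0, 172.0], [208.0, 102.0]]
```

View pics/end.png

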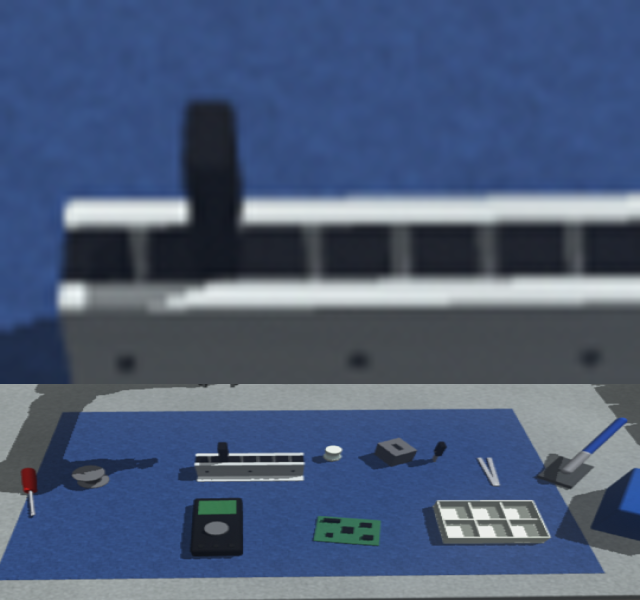

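The handle's top edge is at row 102, exactly where a seated gauge should show it. It stands upright in gap 2 and the other objects haven't moved.

```bash
python3 -c "
from workcell import manip
print(manip.hand_in())"
```

```text
the job is handed in; nothing more can be done
None
```

The large gauge now stands in gap 2, the sound gap, pushed down until its handle rests on the block. I handed the job in at about 29.5 s with the gripper open and clear.

| Gap | Result | What the blade felt |
|---|---|---|
| 1, 4 | Worn | No drag above the force noise |
| 6 | Worn | About 1.5–2 N of drag, above the 1.5 N limit. About 2 N of that push came from the end wall, and there was no start resistance at the shoe |
| 3, 5 | Seized | Blade stopped about 22 mm down; I backed off at about 14–15 N |
| 2 | Sound | Started past the shoe at about 5 N, then dragged about 1.5–4.5 N in and out, with 3–5 N of push towards −y |

- **Seating:** downward movement stopped at the expected shoulder height, 73.1 mm against 73.2 mm predicted, with about 8 N. After release, the handle's top edge showed in the camera at the row expected for a seated gauge.
- **Bystanders:** in the last picture they appear unmoved; I checked this by eye only.

**Disagreements:**
- The fingertips looked about 35 mm higher in the pictures than the reported tool position.
- The handle's lower edge looked about 8 mm high in the pictures. The blade tip, the handle top and the height where it seated all agreed with the expected geometry.
- I did not push gaps 3 and 5 to the full 20 N, so calling them seized also relies on gap 2 being the only one that let the blade through with a drag.

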